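Release the snap-in grille of an air cleaner and take its filter out for washing

TASK

The air cleaner's filter is due for a wash. Squeeze the grille's release tab inward against the fixed wall beside it, swing that edge up by about 15 to 20 degrees while the opposite edge stays hooked in the housing, then draw the grille out and lay it flat, handle up, on the chopping board. After that lift the filter cassette out by its rib and lay it flat, rib up, inside the steel tray; drop neither part, and leave the salt shaker, mug and glass where they stand.

Things in the scene. Friction and masses are not known exactly. Their poses are not given: they have to be found in the camera images.
- cleaner: white worktop air cleaner, fixed: a box 180 (x) x 140 (y) x 77 mm high with an open bay in its top; origin at the centre of its underside, z up. The bay is 138 x 95 mm, its floor 14 mm above the worktop. Along the -x and +x rims a bar overhangs the ledge that carries the grille (bar's inner edge 71 mm from the centre, 72.5 to 77 mm above the worktop)
- bay (a point): centre of the cleaner's ledge plane, 66 mm above the worktop; grille_mid lies here while the grille is in, with its hooks under the -x bar and its latch nose under the +x bar; axes as cleaner
- hook_slot (a point): middle of the slot under the -x bar, 77 mm to -x of bay at the ledge height: the line along y through it is the axis about which the grille swings out (its +x edge rises)
- grille: grey slatted snap-in grille, loose, about 0.14 kg: plate 134 x 108 x 6 mm, two hook tongues at its -x edge and a sprung release tab with a latch nose at the middle of its +x edge (both end 77 mm from the centre). About 1.5 mm of play in the housing. Origin at the centre of its underside, on which it lies flat; x from hooks to tab, z up on the handle side
- grille_mid (a point): origin of the grille: centre of its underside, its axes as grille
- grille_hooks (a point): middle of the hook edge of the grille: 77 mm to -x of its centre, on its underside
- grille_grip (a point): where to squeeze: midway between the fixed finger wall's inner face (x 13 mm) and the tab pad's outer face (x 58 mm), 35.5 mm to +x of the grille's centre, 33 mm above its underside; axes as grille. Wall and pad are 50 mm wide (y), reach 42 mm above the underside; 45 mm across, 36 mm with the tab in. Fingertips 14 mm above the underside clear the rims by 3 mm
- tab (a joint): travel of the release tab, m: 0 out (latched), grows inward (towards the hooks) to 0.009; the nose is free of the bar from about 0.0075 on. Its spring takes 2.5 N to start and 7 N fully in, and pushes it out again when let go
- filter: filter cassette, loose, about 0.15 kg: white box 116 (x) x 80 (y) x 26 mm with paper pleats on top and a grey pull rib across its middle; lies on the floor of the bay under the grille. Origin at the centre of its underside, z up
- filter_rib (a point): grip point of the filter: 44 mm above its underside, on its rib, which is 14 mm thick (x), 50 mm long (y) and reaches from 26 to 50 mm above the underside; axes as filter
- board: wooden chopping board, fixed in place, 230 (its x) x 340 (its y) x 22 mm, lying flat to one side of the cleaner; origin at the centre of its underside
- tray: open rectangular steel tray, fixed in place, 200 (its x) x 160 (its y) x 35 mm high, walls and floor 4 mm thick, on the other side of the cleaner; origin at the centre of its underside
- salt: salt shaker, 44 mm wide, 90 mm high, behind the cleaner; leave alone
- mug: mug, 82 mm wide, 94 mm high, behind the cleaner; leave alone
- glass: tumbler, 76 mm wide, 86 mm high, behind the cleaner; leave alone
There are look-alikes about, which are no part of the job. What is shaped like the filter but black is not meant.

How it is judged (in metres and radians):
On the way, in this order (a step that is already met when the one before it is completed fails the run):
1. the release tab is squeezed well inward while the grille still sits in the housing (value of joint tab above 0.006 m and angle between grille_mid's own z axis and vertical below 0.08 rad and distance between grille_mid and bay below 0.01 m), for 0.05 s.
2. the tab's edge is swung up by more than 11 degrees while the hook edge is still within 20 mm of its slot (angle between grille_mid's own z axis and vertical above 0.2 rad and distance between grille_hooks and hook_slot below 0.02 m).
3. the grille lies flat on the board, the filter still in its bay (x of grille_mid in the frame of board between -0.065 and 0.065 m and y of grille_mid in the frame of board between -0.12 and 0.12 m and z of grille_mid in the frame of board between 0.016 and 0.03 m and angle between grille_mid's own z axis and vertical below 0.07 rad and linear speed of each of grille, filter below 0.02 m/s and distance between filter_rib and bay below 0.03 m), for 0.2 s.
4. the filter is lifted clear of the bay (z of filter_rib in the frame of bay above 0.06 m), for 0.05 s.
At the end, for the whole second after the job is handed in: The grille lies flat (within 4 degrees) and handle up on the board, its centre within 65 mm across and 120 mm along of the board's centre; the filter lies flat (within 4.5 degrees) and rib up on the floor of the tray; both are at rest (x of grille_mid in the frame of board between -0.065 and 0.065 m and y of grille_mid in the frame of board between -0.12 and 0.12 m and z of grille_mid in the frame of board between 0.016 and 0.03 m and angle between grille_mid's own z axis and vertical below 0.07 rad and x of filter_rib in the frame of tray between -0.09 and 0.09 m and y of filter_rib in the frame of tray between -0.07 and 0.07 m and z of filter_rib in the frame of tray between 0.04 and 0.056 m and angle between filter_rib's own z axis and vertical below 0.08 rad and linear speed of each of grille, filter below 0.02 m/s); the robot touches nothing.
It fails at once if a bystander is moved more than 30 mm or tipped (distance of any of salt, mug, glass from where it was at the start of the episode above 0.03 m or angle between any of salt, mug, glass's own z axis and vertical above 0.35 rad).
It fails at once if the grille or the filter is dropped (out of the fingers and moving faster than 0.6 m/s, a fall of about 2 cm) ((linear speed of grille above 0.6 m/s and contact force between the fingers and grille below 0.05 N) or (linear speed of filter above 0.6 m/s and contact force between the fingers and filter below 0.05 N)).
It also fails if it takes over 58 s, if anything falls off the work surface, if the arm or the gripper's body presses on something with over 40 N, if the wrist force passes 120 N, or if a joint passes its speed limit or range.

ROBOT

A 6-joint arm with a two-finger parallel gripper is mounted at the origin on a cart in front of the work surface, level with it; the furniture and walls round the work are solid. World frame = base frame: x ahead of the robot, y to its left, z up, the work surface at z = 0. Lengths are in m, angles in degrees, forces in N, time in s.
With the tool pointing down it reaches from about 0.25 to 0.725 m from the base axis. Payload 9.7 kg.
Tool frame: the origin (TCP) lies on the centre line of the jaws, within the pads' length; the fingertips stand 22 mm ahead of it and the grasp point (between the pads) lies 3 mm ahead of it; z points along the fingers, y is the direction in which the jaws open and shut (so a half turn about z gives the same grasp; the last joint's range is limited). The gripper opens to 85 mm and grips with 20 to 120 N. Pads are 22 mm wide; open, the fingers measure 114 mm over their backs; the gripper's body (76 mm by 85 mm) begins 54 mm behind the grasp point. The pads swing forward as they close: fully open they stand 13 mm farther back than shut.
Start: joints at [65.145, 4.979, 10.078, 95.1, 0, 90], TCP at [0.231, 0.499, 0.253] pointing down, gripper open.
Joint ranges: [-179.16, 179.16], [-48.56, 103.87], [-65.8, 70.77], [-126.05, 130.52], [-82.76, 87.17], [-180, 180]. Speed limits (degrees/s): [127.2, 127.2, 147.25, 180, 180, 180].

INTERFACE

Orientations are given as [roll, pitch, yaw] about the fixed x, y, z axes, in that order (R = Rz(yaw) Ry(pitch) Rx(roll)).
In Python, from workcell import get_obs, camera, camera_params, job_done gives the robot as it stands.
- The arm moves only by the tool servo_tool, never from a script. Its argument "steps" is a list of rows, each an object of numbers: "x", "y", "z": the shift along the world's x, y, z in mm; "yaw": the turn about the world's z in degrees. A call has 1 to 12 rows; each row is the pose to reach, as a shift and turn from the pose measured when the call began; what a row does not reach only later rows make up. A row lasts 1/8 s, in which the tool goes at most 62.5 mm and 10.7 degrees, less where a joint would pass 70% of its speed; a pose out of reach is approached as far as the arm can. A call with a gripper value outside its range is refused whole. "grip" is the finger opening in mm, from 0 to 85.4, set as the call begins (left out, the last holds). The fingers move at their own pace and stop on an object; "grip_force" is the grip in N (left out, the last holds). Time passes only in rows, so rows that repeat a pose let the fingers close. It gives the time, the measured TCP pose, the force and the opening at its end, in the units of the state.
- get_obs(): the state, without advancing time (a new reading comes with each control period).
- camera(name): name is "side" or "top" or "wrist"; returns (picture, depth): 420x560x3 uint8, red, green, blue; 420x560 float32, m along the optical axis (not along the pixel's ray), 0 where there is no reading.
- camera_params(name): a dict with "intrinsics" (3x3 intrinsics, pixels), "D" ([k1, k2, p1, p2, k3] as OpenCV has them; the pictures are not rectified), "rvec" (rotation vector, rad) and "tvec" (3), from world to camera coordinates, as OpenCV has them; the wrist camera has in their place "hand_eye" (4x4, takes a point from camera to tool coordinates, whose origin is the TCP and whose axes are the flange's). Camera axes: x right, y down, z forward; pixel columns grow to the right and rows downward; lengths in m; the calibration is good to about 2 mm. A picture is of the moment at which its call begins: read the wrist's pose just before it. camera_params takes no time and is no camera call.
- job_done(): hands the job in, once; it reports no verdict.
The state is a dict: "time": time; "q": joint angles; "qd": joint speeds; "joint_efforts": joint torques, N m; "ee_pos": TCP position; "tcp_rot": TCP orientation; "wrist_force": force on the tool from outside, world axes, zero at the start; "torque": the same for the moment, N m; "opening": finger opening in m.
Only numpy, scipy, OpenCV 4.12 (cv2) and the standard library are available. Lean on these libraries where they do the work, as an engineer would, in place of code of your own. Each camera call takes 0.05 s, during which the arm holds its last target.

## Working session

There is one attempt and no reset: what is moved stays moved. The work goes in short steps, Python scripts to look and compute and a tool call to move; the robot and the scene stay as the last step left them, time stands still between calls to the robot, and variables do not carry over. Pictures are saved under pics/ and viewed, and the job is handed in when it is done.

Besides the shell and the picture viewer there is one more tool, called as name(argument=value, ...), one argument or row to a line, values as JSON. servo_tool: Moves the arm, as the interface text tells. Its arguments: {"type":"object","properties":{"steps":{"type":"array"},"grip":{"type":"number"},"grip_force":{"type":"number"}},"required":["steps"]}

```bash
ls; mkdir -p pics; python3 - <<'E'
from workcell import *
import cv2,numpy as np
print(get_obs())
for n in ("side","top","wrist"):
    im,d=camera(n); cv2.imwrite(f"pics/{n}0.png",im[:,:,::-1]); np.savez(f"{n}0.npz",im=im,d=d)
    print(n,camera_params(n), (d==0).mean())
E
```

```text
pics
{'time': 0.0, 'q': array([6.51442747e+01, 5.01176200e+00, 1.00315983e+01, 9.50981517e+01,
       1.55202243e-03, 8.99988372e+01]), 'qd': array([-0.06364161,  0.00484459, -0.03475219, -0.12526363,  0.04885956,
        0.04582964]), 'joint_efforts': array([ 2.20365691e-03, -5.20372224e+01,  4.64815736e+01,  1.57970935e-02,
        1.13102753e-04,  2.63517830e-05]), 'ee_pos': array([0.23109136, 0.49886968, 0.25255111]), 'tcp_rot': array([-1.79921685e+02, -1.55361042e-03,  1.55145435e+02]), 'wrist_force': array([-0.54223946,  0.23561986, -0.48004006]), 'torque': array([0.00970895, 0.03168124, 0.00646882]), 'opening': 0.08530419387953476}
side {'intrinsics': array([[415.55661329,   0.        , 283.11246606],
       [  0.        , 415.55661329, 211.41204163],
       [  0.        ,   0.        ,   1.        ]]), 'D': array([-0.0886186,  0.       ,  0.       ,  0.       ,  0.       ]), 'rvec': array([ 0.46530821, -2.88031107,  0.84112167]), 'tvec': array([0.5389418 , 0.18000358, 0.98460199])} 0.004107142857142857
top {'intrinsics': array([[383.55355859,   0.        , 282.6302754 ],
    
[... 242 characters left out ...]
 array([-0.03267813,  0.55753293,  1.05103529])} 0.0038903061224489794
wrist {'intrinsics': array([[322.22490112,   0.        , 281.3446962 ],
       [  0.        , 322.22490112, 205.93197057],
       [  0.        ,   0.        ,   1.        ]]), 'D': array([-0.01642381,  0.        ,  0.        ,  0.        ,  0.        ]), 'hand_eye': array([[ 7.09364438e-04, -9.53974834e-01, -2.99885832e-01,
         7.59539772e-02],
       [ 9.99999744e-01,  6.48654439e-04,  3.01995746e-04,
        -1.29194819e-03],
       [-9.35740652e-05, -2.99885970e-01,  9.53975050e-01,
        -1.21198636e-01],
       [ 0.00000000e+00,  0.00000000e+00,  0.00000000e+00,
         1.00000000e+00]])} 0.004081632653061225
```

View pics/top0.png

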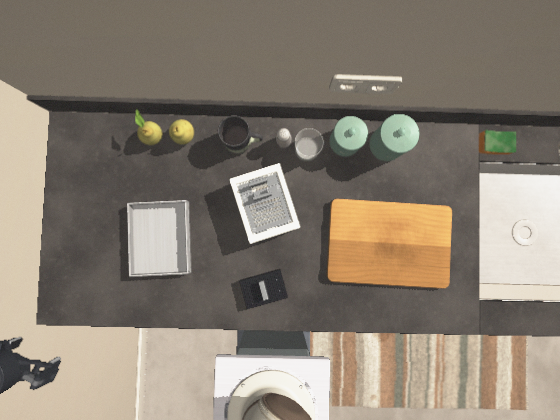

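View pics/side0.png

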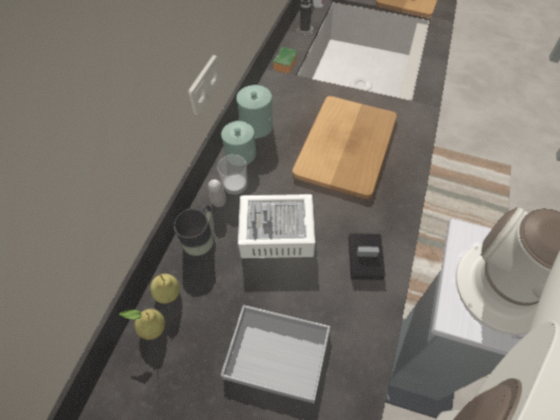

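View pics/wrist0.png

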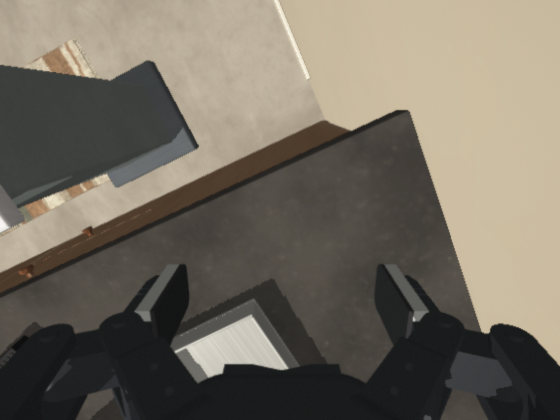

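Top view: cleaner at (265,203) with its handle at about (258,190). The tray is at (158,238), the board at (390,243), and the black look-alike cassette at (263,289). Behind the cleaner are the mug (235,133), salt (284,138) and glass (309,145). Next I measure from depth.

```bash
cat > h.py <<'E'
import numpy as np,cv2
from workcell import *
from scipy.spatial.transform import Rotation as Ro
def pose(name,ob=None):
    p=camera_params(name)
    if name!="wrist":
        R=cv2.Rodrigues(p["rvec"])[0]; return p,R.T,-R.T@p["tvec"]
    T=np.eye(4);T[:3,:3]=Ro.from_euler('xyz',ob["tcp_rot"],degrees=True).as_matrix();T[:3,3]=ob["ee_pos"]
    M=T@p["hand_eye"];return p,M[:3,:3],M[:3,3]
def cloud(name,d,ob=None):
    p,R,t=pose(name,ob); h,w=d.shape
    uv=np.stack(np.meshgrid(np.arange(w),np.arange(h)),-1).reshape(-1,1,2).astype(float)
    n=cv2.undistortPoints(uv,p["intrinsics"],p["D"]).reshape(-1,2)
    P=np.c_[n,np.ones(len(n))]*d.reshape(-1,1)
    P=P@R.T+t; P[d.ravel()==0]=np.nan
    return P.reshape(h,w,3)
def rect(mask,P,name=""):
    q=P[mask][:,:2]; q=q[~np.isnan(q).any(1)]
    r=cv2.minAreaRect((q*1000).astype(np.float32)); print(name,len(q),"c",np.round(r[0],1),"size",np.round(r[1],1),"ang",round(r[2],2)); return r
def comp(m,seed):
    n,l=cv2.connectedComponents(m.astype(np.uint8)); return l==l[seed[1],seed[0]]
E
cat > m0.py <<'E'
from h import *
f=np.load("top0.npz");im,d=f["im"],f["d"];P=cloud("top",d);Z=P[...,2]
print("table z",np.nanmedian(Z[270:300,320:470]), "board z",np.nanmedian(Z[220:270,350:430]))
hsv=cv2.cvtColor(im,cv2.COLOR_RGB2HSV)
rect(comp((Z>.014)&(Z<.03)&(hsv[...,1]>80),(390,240)),P,"board")
rect(comp((Z>.02)&(Z<.05),(128,240)),P,"tray rim")
print("tray floor",np.nanmedian(Z[225:250,145:170]))
m=comp((Z>.06)&(Z<.2),(236,190)); 
rect(m&(Z>.066),P,"cleaner"); rect(m&(Z>.071)&(Z<.082),P,"rims");rect(m&(Z>.09)&(Z<.125),P,"handle")
for n,s in dict(mug=(235,120),salt=(284,135),glass=(309,135)).items():
    rect(comp((Z>.05)&(Z<.2),s),P,n)
for n in("side",):
    f2=np.load("side0.npz");Q=cloud("side",f2["d"]);z2=Q[...,2]
    print("side table",np.nanmedian(z2[270:300,300:340]))
    m=(z2>.066)&(z2<.125);m[:190]=0;m[265:]=0;m[:,:236]=0;m[:,320:]=0
    rect(m&(z2>.07)&(z2<.082),Q,"cl side");rect(m&(z2>.093),Q,"handle side")
big=lambda a,x0,y0,x1,y1,s:cv2.resize(a[y0:y1,x0:x1,::-1],None,fx=s,fy=s,interpolation=cv2.INTER_CUBIC)
cv2.imwrite("pics/topc.png",big(im,215,110,335,250,4)); cv2.imwrite("pics/sidec.png",big(f2["im"],180,140,340,270,4))
E
python3 m0.py
```

```text
table z 0.00116095037390751 board z 0.019424295128331437
board 10059 c [ 477.5 -318. ] size [341.9 230.8] ang 87.89
tray rim 642 c [475.4 322. ] size [200.3 162.3] ang 4.28
tray floor 0.00308869595472272
cleaner 3088 c [575.8  32.7] size [180.4 140. ] ang 19.4
rims 2068 c [575.6  32.6] size [180. 140.] ang 19.4
handle 147 c [609.3  44.3] size [46.7 48.6] ang 19.93
mug 445 c [753.4 107.6] size [105.7  82.1] ang 52.16
salt 168 c [758.6 -13.5] size [35.1 33.8] ang 68.25
glass 204207 c [ 189.4 -417.4] size [1308.9 2168.4] ang 0.05
side table -0.0014086119358276417
cl side 2426 c [573.8  34.1] size [180.2 143. ] ang 19.28
handle side 146 c [608.   46.3] size [46.1 53.3] ang 20.95
```

View pics/topc.png

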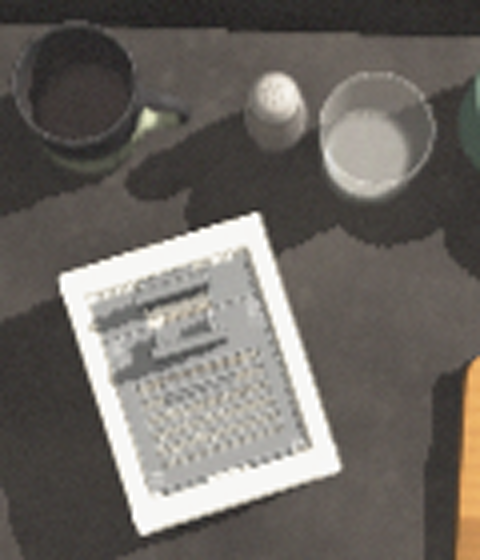

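View pics/sidec.png

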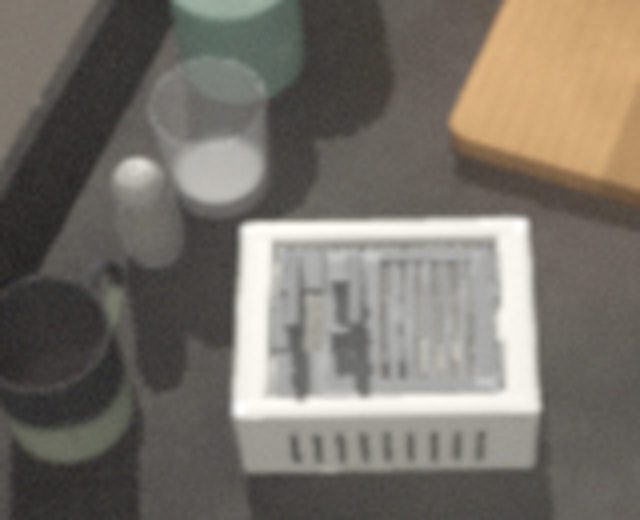

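Pixel candidates for the grille: white cleaner (265,203) with the grey slatted grille, and black cassette block (263,289). The crop confirms the grille, with its handle on the far (+x) side. The cleaner is at (575,33) mm with yaw 19.4°. The handle should be at (608,45), and two views agree on that. Moving above it.

servo_tool(
  steps=[
    {"x": 35,"y": -42,"yaw": -9},
    {"x": 75,"y": -90,"yaw": -18},
    {"x": 115,"y": -138,"yaw": -27},
    {"x": 155,"y": -186,"yaw": -36},
    {"x": 195,"y": -234,"yaw": -45},
    {"x": 235,"y": -282,"yaw": -45.7},
    {"x": 275,"y": -330,"yaw": -45.7},
    {"x": 315,"y": -378,"yaw": -45.7},
    {"x": 350,"y": -420,"yaw": -45.7},
    {"x": 377,"y": -454,"yaw": -45.7},
    {"x": 377,"y": -454,"z": -30,"yaw": -45.7},
    {"x": 377,"y": -454,"z": -50,"yaw": -45.7},
  ],
  grip=60,
  grip_force=25,
)

```text
schema error: expected keys x, y, z, yaw
```

```bash
cat > w.py <<'E'
import sys
from h import *
tag=sys.argv[1];ob=get_obs();im,d=camera("wrist");P=cloud("wrist",d,ob);Z=P[...,2]
print(ob["time"],ob["ee_pos"].round(4),ob["tcp_rot"].round(2),ob["opening"],ob["wrist_force"].round(1))
np.savez(f"{tag}.npz",im=im,d=d,P=P);cv2.imwrite(f"pics/{tag}.png",im[:,:,::-1])
E
python3 w.py w1
```

```text
0.15 [0.2311 0.4989 0.2527] [-179.94    0.    155.15] 0.08544071253265212 [ 0.   0.5 -0.7]
```

servo_tool(
  steps=[
    {"x": 35,"y": -42,"z": 0,"yaw": -9},
    {"x": 75,"y": -90,"z": 0,"yaw": -18},
    {"x": 115,"y": -138,"z": 0,"yaw": -27},
    {"x": 155,"y": -186,"z": 0,"yaw": -36},
    {"x": 195,"y": -234,"z": 0,"yaw": -45},
    {"x": 235,"y": -282,"z": 0,"yaw": -45.7},
    {"x": 275,"y": -330,"z": 0,"yaw": -45.7},
    {"x": 315,"y": -378,"z": 0,"yaw": -45.7},
    {"x": 350,"y": -420,"z": 0,"yaw": -45.7},
    {"x": 377,"y": -454,"z": 0,"yaw": -45.7},
    {"x": 377,"y": -454,"z": -30,"yaw": -45.7},
    {"x": 377,"y": -454,"z": -50,"yaw": -45.7},
  ],
  grip=60,
  grip_force=25,
)

```text
time: 1.7
ee_pos: [0.6082, 0.0441, 0.201]
tcp_rot: [-179.9, -0.0, 109.4]
wrist_force: [-1.0, 0.7, -0.1]
opening: 0.0599
```

```bash
python3 w.py w2
```

```text
1.7 [0.6082 0.0441 0.201 ] [-1.7986e+02 -3.0000e-02  1.0937e+02] 0.0599245128893043 [-1.   0.7 -0.1]
```

View pics/w2.png

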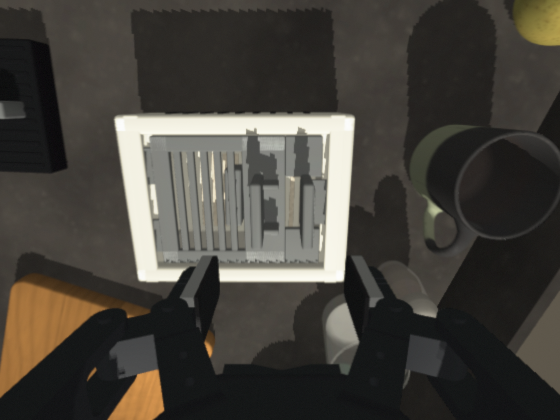

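The wrist view shows the cleaner with the wall and tab at columns 245–325, rows 130–265. Checking the handle pose from this depth.

```bash
python3 - <<'E'
from h import *
P=np.load("w2.npz")["P"];Z=P[...,2].copy();Z[255:]=np.nan
sub=np.zeros(Z.shape,bool);sub[100:255,110:360]=1
r=rect(sub&(Z>.097)&(Z<.115),P,"handle top")
a=np.radians(19.4);q=P[sub&(Z>.1)&(Z<.115)]-[.575,.033,0]
gx=q[:,0]*np.cos(a)+q[:,1]*np.sin(a);gy=-q[:,0]*np.sin(a)+q[:,1]*np.cos(a)
print(np.histogram(gx*1000,bins=np.arange(-10,80,4)),gy.min()*1e3,gy.max()*1e3,np.median(q[:,2]))
rect(sub&(Z>.072)&(Z<.082),P,"rims")
s=sub&(Z>.072)&(Z<.082)
E
```

```text
handle top 1707 c [608.5  43.8] size [46.1 49.7] ang 19.49
(array([  0,   0,   0,   0,   0, 159, 390, 254,   0,   0,   0,   0,   0,
         0, 125, 391, 321,   9,   0,   0,   0,   0]), array([-10,  -6,  -2,   2,   6,  10,  14,  18,  22,  26,  30,  34,  38,
        42,  46,  50,  54,  58,  62,  66,  70,  74,  78])) -25.790202382706983 23.82468625609372 0.10815388492378816
rims 19025 c [570.8  42.5] size [180.1 114.9] ang 19.34
```

Handle centre is (608.5, 43.8), top at z 108, angle 19.4°, which matches. Descending.

servo_tool(
  steps=[
    {"x": 0,"y": 0,"z": -40,"yaw": 0},
    {"x": 0,"y": 0,"z": -75,"yaw": 0},
    {"x": 0,"y": 0,"z": -90,"yaw": 0},
    {"x": -1,"y": 0,"z": -94,"yaw": 0},
    {"x": -2,"y": -0.7,"z": -94,"yaw": 0},
  ],
  grip=60,
  grip_force=25,
)

```text
time: 2.38
ee_pos: [0.6058, 0.0438, 0.1058]
tcp_rot: [-179.8, -0.0, 109.4]
wrist_force: [0.1, 0.3, -0.1]
opening: 0.0599
```

servo_tool(
  steps=[
    {"x": 0,"y": 0,"z": 0,"yaw": 0},
    {"x": -1,"y": -0.3,"z": 0,"yaw": 0},
    {"x": -2,"y": -0.7,"z": 0,"yaw": 0},
    {"x": -2,"y": -0.7,"z": 0,"yaw": 0},
  ],
  grip=34,
  grip_force=25,
)

```text
time: 2.88
ee_pos: [0.6055, 0.0434, 0.1083]
tcp_rot: [179.9, 0.0, 109.4]
wrist_force: [2.7, -0.6, 5.8]
opening: 0.0353
```

```bash
python3 w.py w3
```

```text
2.875 [0.6055 0.0434 0.1083] [1.7993e+02 1.0000e-02 1.0941e+02] 0.03529236119658992 [ 2.7 -0.6  5.8]
```

View pics/w3.png

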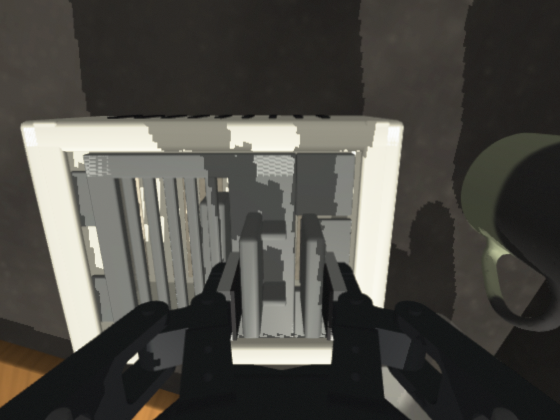

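Opening is 35.3 mm, so the tab is fully in (36 mm nominal), and the grille still sits flat. Swinging up along the arc, halfway first.

servo_tool(
  steps=[
    {"x": 0,"y": 0,"z": 0,"yaw": 0},
    {"x": -1.2,"y": -0.4,"z": 4,"yaw": 0},
    {"x": -2.4,"y": -0.9,"z": 7.5,"yaw": 0},
    {"x": -3.8,"y": -1.4,"z": 11,"yaw": 0},
    {"x": -5.3,"y": -1.9,"z": 15,"yaw": 0},
    {"x": -5.3,"y": -1.9,"z": 15,"yaw": 0},
  ],
)

```text
time: 3.68
ee_pos: [0.6004, 0.0417, 0.1228]
tcp_rot: [179.9, -0.0, 109.4]
wrist_force: [5.5, 1.6, -11.5]
opening: 0.0354
```

```bash
python3 w.py w4; python3 - <<'E'
from h import *
im,d=camera("side");cv2.imwrite("pics/s4.png",cv2.resize(im[140:290,170:340,::-1],None,fx=4,fy=4))
E
```

```text
3.675 [0.6004 0.0417 0.1228] [ 1.7992e+02 -2.0000e-02  1.0942e+02] 0.03535332320589338 [  5.5   1.6 -11.5]
```

View pics/w4.png

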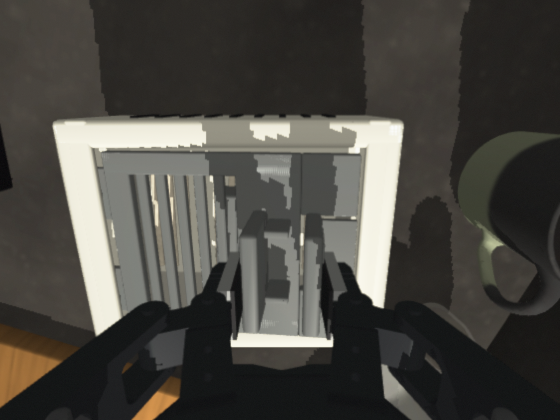

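View pics/s4.png

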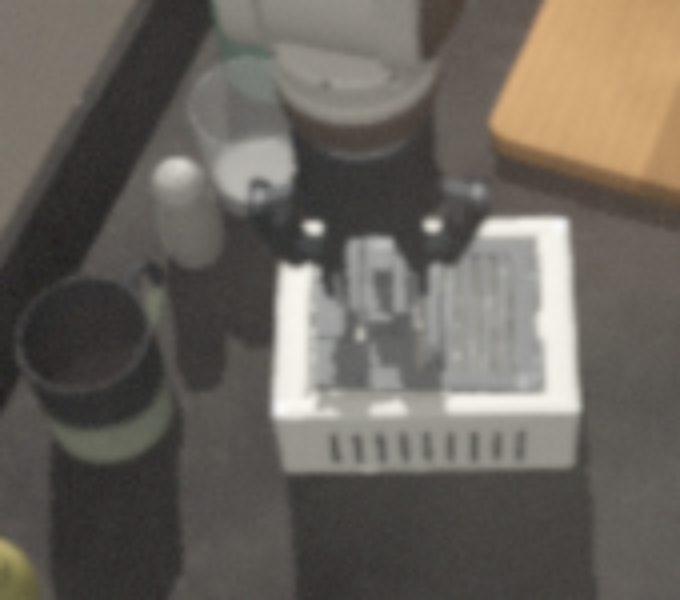

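```bash
cat > tilt.py <<'E'
import sys
from h import *
P=np.load(sys.argv[1]+".npz")["P"]
a=np.radians(19.4);q=P.copy()-[.575,.033,0]
gx=q[...,0]*np.cos(a)+q[...,1]*np.sin(a);gy=-q[...,0]*np.sin(a)+q[...,1]*np.cos(a)
for lo in range(-76,80,8):
    m=(gx>lo/1e3)&(gx<(lo+8)/1e3)&(gy>.034)&(gy<.045)&(q[...,2]>.05)
    m2=(gx>lo/1e3)&(gx<(lo+8)/1e3)&(abs(gy)<.025)&(q[...,2]>.05)
    print(lo,m.sum(),[round(1e3*np.nanpercentile(q[...,2][m],p),1) for p in(10,50,90)] if m.any() else '',[round(1e3*np.nanpercentile(q[...,2][m2],p),1) for p in(10,50,95)] if m2.any() else '')
E
python3 tilt.py w4; echo; python3 tilt.py w2
```

```text
-76 352 [np.float64(72.3), np.float64(76.2), np.float64(78.2)] [np.float64(66.7), np.float64(76.4), np.float64(78.2)]
-68 277 [np.float64(75.8), np.float64(76.6), np.float64(77.4)] [np.float64(75.7), np.float64(76.5), np.float64(77.5)]
-60 301 [np.float64(75.6), np.float64(77.2), np.float64(78.0)] [np.float64(73.8), np.float64(76.7), np.float64(77.9)]
-52 277 [np.float64(76.1), np.float64(77.7), np.float64(78.6)] [np.float64(75.0), np.float64(77.2), np.float64(78.3)]
-44 222 [np.float64(77.8), np.float64(78.6), np.float64(79.5)] [np.float64(77.6), np.float64(78.4), np.float64(187.9)]
-36 225 [np.float64(77.2), np.float64(79.3), np.float64(80.2)] [np.float64(78.0), np.float64(182.2), np.float64(191.6)]
-28 233 [np.float64(78.5), np.float64(79.7), np.float64(80.8)] [np.float64(79.7), np.float64(178.0), np.float64(190.5)]
-20 269 [np.float64(79.3), np.float64(80.5), np.float64(81.5)] [np.float64(80.3), np.float64(161.9), np.float64(177.1)]
-12 243 [np.float64(80.6), np.float64(81.4), np.float64(82.4)] [np.float64(80.5), np.float64(152.6), np.float64(157.9)]
-4 199 [np.float64(80.6), np.
[... 2965 characters left out ...]
64(71.5), np.float64(72.5), np.float64(73.3)] [np.float64(253.6), np.float64(262.3), np.float64(268.7)]
44 153 [np.float64(71.8), np.float64(72.5), np.float64(73.3)] [np.float64(106.0), np.float64(263.2), np.float64(275.5)]
52 141 [np.float64(71.5), np.float64(72.6), np.float64(73.4)] [np.float64(108.1), np.float64(262.1), np.float64(274.6)]
60 131 [np.float64(66.9), np.float64(72.4), np.float64(73.2)] [np.float64(70.8), np.float64(221.9), np.float64(264.6)]
68 176 [np.float64(66.0), np.float64(76.8), np.float64(78.1)] [np.float64(75.3), np.float64(213.7), np.float64(241.5)]
76 146 [np.float64(76.5), np.float64(77.3), np.float64(78.6)] [np.float64(77.2), np.float64(235.6), np.float64(239.5)]
```

The measured slat plane is tilted about 5.4° with the hook edge held under the bar, at modest force (11 N). Continuing.

servo_tool(
  steps=[
    {"x": -1,"y": -0.3,"z": 5,"yaw": 0},
    {"x": -2,"y": -0.7,"z": 10,"yaw": 0},
    {"x": -4,"y": -1.4,"z": 15,"yaw": 0},
    {"x": -6,"y": -2.1,"z": 20,"yaw": 0},
    {"x": -6,"y": -2.1,"z": 20,"yaw": 0},
  ],
)

```text
time: 4.4
ee_pos: [0.5935, 0.0393, 0.1428]
tcp_rot: [-180.0, -0.0, 109.4]
wrist_force: [-3.0, -1.3, -15.4]
opening: 0.0351
```

```bash
python3 w.py w5; python3 tilt.py w5 | cut -c1-70 | sed 's/np.float64//g'
```

```text
4.4 [0.5935 0.0393 0.1428] [-1.7997e+02 -3.0000e-02  1.0941e+02] 0.03511541995603937 [ -3.   -1.3 -15.4]
-76 267 [(72.8), (76.2), (78.1)] [np.flo
-68 217 [(77.2), (78.3), (79.3)] [np.flo
-60 235 [(77.9), (79.9), (81.1)] [np.flo
-52 226 [(80.5), (81.9), (83.2)] [np.flo
-44 200 [(83.3), (84.5), (85.5)] [np.flo
-36 189 [(83.3), (86.4), (87.4)] [np.flo
-28 196 [(85.9), (88.0), (89.4)] [np.flo
-20 231 [(88.7), (90.1), (91.4)] [np.flo
-12 248 [(91.4), (92.4), (93.6)] [np.flo
-4 191 [(94.0), (95.5), (96.3)] [np.floa
4 310 [(96.0), (97.2), (98.4)] [np.float
12 307 [(98.2), (99.3), (100.5)] [np.flo
20 334 [(100.4), (101.5), (102.5)] [np.f
28 340 [(102.4), (103.5), (104.7)] [np.f
36 356 [(104.6), (105.7), (107.0)] [np.f
44 367 [(106.6), (108.0), (109.2)] [np.f
52 379 [(108.9), (110.0), (111.2)] [np.f
60 63 [(110.4), (111.0), (111.7)] [np.fl
68 167 [(76.6), (77.4), (78.3)] [np.floa
76 246 [(76.7), (77.6), (78.5)] [np.floa
```

View pics/w5.png

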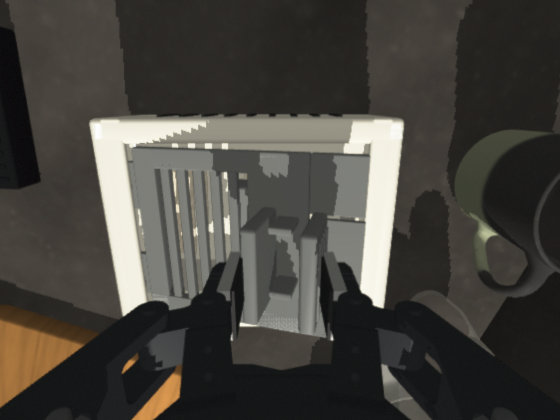

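Tilt is 15.0° and the hook edge is still under the bar. Now drawing out along the plate's direction, then lifting.

servo_tool(
  steps=[
    {"x": 4,"y": 1.4,"z": 1,"yaw": 0},
    {"x": 8,"y": 2.8,"z": 2,"yaw": 0},
    {"x": 12,"y": 4.2,"z": 4,"yaw": 0},
    {"x": 15,"y": 5.3,"z": 6,"yaw": 0},
    {"x": 15,"y": 5.3,"z": 8,"yaw": 0},
  ],
)

```text
time: 5.08
ee_pos: [0.6091, 0.0448, 0.1515]
tcp_rot: [180.0, -0.0, 109.4]
wrist_force: [-0.0, 0.5, -0.2]
opening: 0.0354
```

```bash
python3 w.py w6; python3 tilt.py w6 | cut -c1-70 | sed 's/np.float64//g'
```

```text
5.075 [0.6091 0.0448 0.1515] [ 1.7995e+02 -1.0000e-02  1.0942e+02] 0.035419806256173615 [-0.   0.5 -0.2]
-76 398 [(62.3), (67.2), (77.7)] [np.flo
-68 33 [(82.9), (83.9), (84.9)] [np.floa
-60 156 [(84.0), (85.2), (87.8)] [np.flo
-52 228 [(88.6), (89.6), (90.6)] [np.flo
-44 237 [(88.5), (91.1), (92.2)] [np.flo
-36 236 [(91.1), (92.7), (93.9)] [np.flo
-28 221 [(93.8), (94.9), (96.0)] [np.flo
-20 187 [(95.2), (96.7), (97.8)] [np.flo
-12 204 [(95.7), (98.3), (99.4)] [np.flo
-4 225 [(98.7), (100.0), (101.4)] [np.fl
4 252 [(100.9), (102.0), (103.1)] [np.fl
12 201 [(103.4), (104.6), (105.6)] [np.f
20 305 [(105.2), (106.3), (107.3)] [np.f
28 306 [(107.0), (108.1), (109.1)] [np.f
36 337 [(108.8), (109.9), (111.0)] [np.f
44 334 [(110.6), (111.8), (112.8)] [np.f
52 346 [(112.5), (113.7), (114.8)] [np.f
60 356 [(114.3), (115.5), (116.6)] [np.f
68 367 [(116.2), (117.4), (118.4)] [np.f
76 70 [(117.4), (118.1), (119.1)] [np.fl
```

View pics/w6.png

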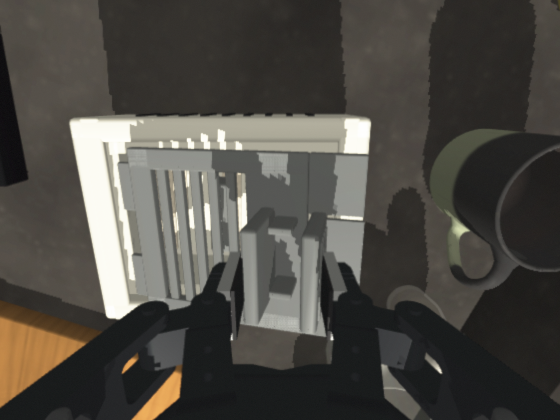

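Wrist force is about zero, so the grille is free at roughly 12.7° tilt. Lift and carry to the board.

servo_tool(
  steps=[
    {"x": 0,"y": 0,"z": 10,"yaw": 0},
    {"x": 0,"y": 0,"z": 30,"yaw": 0},
    {"x": 0,"y": 0,"z": 55,"yaw": 0},
    {"x": -5,"y": -15,"z": 75,"yaw": 0},
    {"x": -15,"y": -45,"z": 80,"yaw": 0},
    {"x": -28,"y": -85,"z": 80,"yaw": 0},
    {"x": -42,"y": -130,"z": 80,"yaw": 0},
    {"x": -56,"y": -175,"z": 80,"yaw": 0},
    {"x": -70,"y": -220,"z": 80,"yaw": 0},
    {"x": -85,"y": -265,"z": 80,"yaw": 0},
    {"x": -98,"y": -305,"z": 80,"yaw": 0},
    {"x": -109,"y": -339,"z": 80,"yaw": 0},
  ],
  grip_force=30,
)

```text
time: 6.62
ee_pos: [0.4985, -0.2964, 0.2323]
tcp_rot: [180.0, 0.0, 109.3]
wrist_force: [0.4, 0.4, -1.0]
opening: 0.0351
```

servo_tool(
  steps=[
    {"x": 0,"y": 0,"z": 0,"yaw": 0},
    {"x": 0,"y": 0,"z": -30,"yaw": 0},
    {"x": 0,"y": 0,"z": -65,"yaw": 0},
    {"x": 0,"y": 0,"z": -95,"yaw": 0},
    {"x": 0,"y": 0,"z": -115,"yaw": 0},
    {"x": 0,"y": 0,"z": -122,"yaw": 0},
    {"x": 0,"y": 0,"z": -122,"yaw": 0},
  ],
)

```text
time: 7.5
ee_pos: [0.4985, -0.2962, 0.1107]
tcp_rot: [180.0, 0.0, 109.4]
wrist_force: [0.9, 0.7, -1.4]
opening: 0.0352
```

```bash
python3 w.py w7; python3 - <<'E'
from h import *
im,d=camera("side");cv2.imwrite("pics/s7.png",cv2.resize(im[50:220,260:430,::-1],None,fx=3.5,fy=3.5))
P=np.load("w7.npz")["P"];a=np.radians(19.4);q=P-[.471,-.304,0]
gx=q[...,0]*np.cos(a)+q[...,1]*np.sin(a);gy=-q[...,0]*np.sin(a)+q[...,1]*np.cos(a)
for lo in range(-80,80,10):
    m=(gx>lo/1e3)&(gx<(lo+10)/1e3)&(gy>.03)&(gy<.045)
    if m.any():print(lo,m.sum(),np.nanpercentile(q[...,2][m],[10,50,90]).round(4))
E
```

```text
7.5 [ 0.4985 -0.2962  0.1107] [1.7995e+02 2.0000e-02 1.0936e+02] 0.035245098822446204 [ 0.9  0.7 -1.4]
-80 123 [0.0209 0.0217 0.0225]
-70 230 [0.0431 0.0442 0.0462]
-60 386 [0.0479 0.0491 0.0502]
-50 416 [0.0476 0.0509 0.0521]
-40 368 [0.0498 0.0532 0.0547]
-30 378 [0.0522 0.0555 0.0569]
-20 375 [0.0551 0.0578 0.0591]
-10 374 [0.0581 0.06   0.0615]
0 350 [0.0603 0.0623 0.0638]
10 510 [0.0639 0.0651 0.0663]
20 534 [0.0662 0.0674 0.0686]
30 571 [0.0687 0.0697 0.0709]
40 586 [0.0707 0.0721 0.0732]
50 618 [0.073  0.0744 0.0757]
60 629 [0.0754 0.0767 0.0779]
70 45 [0.0201 0.0212 0.0761]
```

View pics/w7.png

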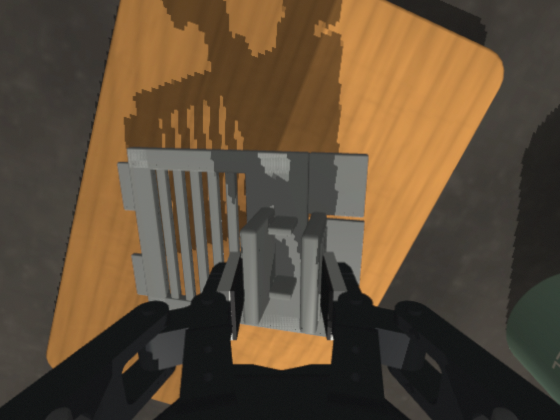

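View pics/s7.png

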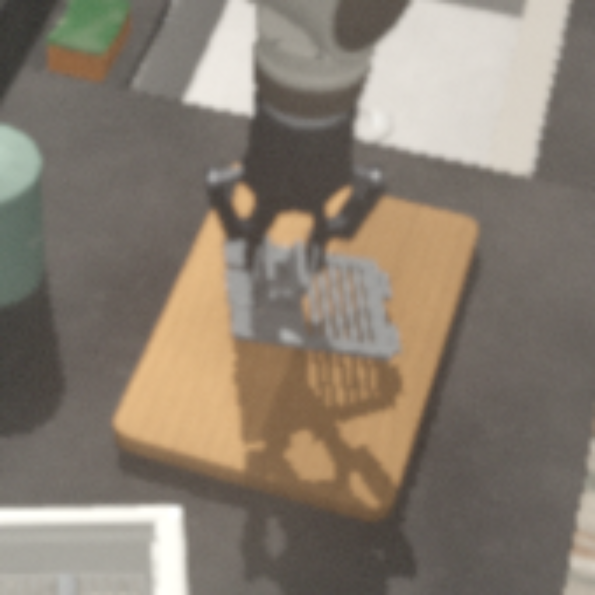

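The grille is over the board, tilted 12.9°, with its hook edge about 14 mm above the wood. Lowering it and rotating flat against the board.

servo_tool(
  steps=[
    {"x": 0,"y": 0,"z": -8,"yaw": 0},
    {"x": 0,"y": 0,"z": -14,"yaw": 0},
    {"x": 1.5,"y": 0.5,"z": -19,"yaw": 0},
    {"x": 3,"y": 1,"z": -24,"yaw": 0},
    {"x": 4,"y": 1.5,"z": -29,"yaw": 0},
    {"x": 5.5,"y": 2,"z": -34,"yaw": 0},
    {"x": 5.5,"y": 2,"z": -34,"yaw": 0},
  ],
)

```text
time: 8.48
ee_pos: [0.5045, -0.2945, 0.0772]
tcp_rot: [179.9, 0.1, 109.4]
wrist_force: [2.6, -0.9, 1.9]
opening: 0.035
```

```bash
cat > bt.py <<'E'
import sys
from h import *
P=np.load(sys.argv[1]+".npz")["P"];a=np.radians(19.4);q=P-[.471,-.304,0]
gx=q[...,0]*np.cos(a)+q[...,1]*np.sin(a);gy=-q[...,0]*np.sin(a)+q[...,1]*np.cos(a)
for lo in range(-80,90,10):
    m=(gx>lo/1e3)&(gx<(lo+10)/1e3)&(gy>.03)&(gy<.045)
    if m.any():print(lo,m.sum(),np.nanpercentile(q[...,2][m],[10,50,90]).round(4))
E
python3 w.py w8; python3 bt.py w8
```

```text
8.475 [ 0.5045 -0.2945  0.0772] [1.7990e+02 8.0000e-02 1.0937e+02] 0.034995755690054496 [ 2.6 -0.9  1.9]
-80 385 [0.0209 0.0217 0.0225]
-70 383 [0.0217 0.0264 0.0277]
-60 481 [0.029  0.0298 0.0307]
-50 499 [0.0273 0.0302 0.0311]
-40 462 [0.0216 0.0309 0.0318]
-30 482 [0.021  0.0315 0.0326]
-20 479 [0.0209 0.032  0.0332]
-10 478 [0.0208 0.0328 0.0339]
0 471 [0.0205 0.0333 0.0346]
10 540 [0.0338 0.0347 0.0355]
20 547 [0.0347 0.0355 0.0363]
30 561 [0.0352 0.0361 0.0369]
40 560 [0.0359 0.0368 0.0376]
50 563 [0.0367 0.0375 0.0384]
60 577 [0.0374 0.0382 0.0391]
70 305 [0.0205 0.0374 0.0391]
80 471 [0.0203 0.0211 0.0219]
```

4° left. Lowering the last 8 mm.

servo_tool(
  steps=[
    {"x": 1,"y": 0.3,"z": -4,"yaw": 0},
    {"x": 2,"y": 0.6,"z": -8,"yaw": 0},
    {"x": 2,"y": 0.6,"z": -8.5,"yaw": 0},
    {"x": 2,"y": 0.6,"z": -8.5,"yaw": 0},
  ],
)

```text
time: 9.02
ee_pos: [0.5065, -0.2939, 0.0689]
tcp_rot: [179.9, 0.1, 109.4]
wrist_force: [2.7, -0.0, 4.5]
opening: 0.0344
```

```bash
python3 w.py w9; python3 bt.py w9
```

```text
9.025 [ 0.5065 -0.2939  0.0689] [1.7990e+02 8.0000e-02 1.0937e+02] 0.034399735115055646 [ 2.7 -0.   4.5]
-80 397 [0.0209 0.0217 0.0227]
-70 441 [0.0217 0.0263 0.0273]
-60 544 [0.0281 0.0288 0.0296]
-50 540 [0.0267 0.0286 0.0294]
-40 520 [0.0211 0.0284 0.0295]
-30 528 [0.021  0.0284 0.0296]
-20 520 [0.0208 0.0284 0.0293]
-10 524 [0.0208 0.0283 0.0293]
0 515 [0.0204 0.0284 0.0295]
10 555 [0.0282 0.029  0.0297]
20 567 [0.0282 0.0291 0.0298]
30 565 [0.0283 0.0291 0.0299]
40 553 [0.0282 0.0291 0.0299]
50 562 [0.0284 0.0292 0.03  ]
60 560 [0.0285 0.0292 0.03  ]
70 425 [0.0204 0.0215 0.0296]
80 511 [0.0203 0.0211 0.0219]
```

Flat, with the top at 28–29 mm. Release and rise.

servo_tool(
  steps=[
    {"x": 0,"y": 0,"z": 0,"yaw": 0},
    {"x": 2,"y": 0.7,"z": 0,"yaw": 0},
    {"x": 4,"y": 1.4,"z": 0,"yaw": 0},
    {"x": 4,"y": 1.4,"z": 0,"yaw": 0},
    {"x": 4,"y": 1.4,"z": 20,"yaw": 0},
    {"x": 4,"y": 1.4,"z": 60,"yaw": 0},
    {"x": 4,"y": 1.4,"z": 110,"yaw": 0},
    {"x": 4,"y": 1.4,"z": 150,"yaw": 0},
  ],
  grip=65,
)

```text
time: 10.07
ee_pos: [0.5104, -0.2925, 0.221]
tcp_rot: [179.9, 0.1, 109.4]
wrist_force: [0.2, 0.3, 0.0]
opening: 0.0649
```

```bash
python3 w.py w10; python3 bt.py w10; python3 - <<'E'
from h import *
im,d=camera("top");np.savez("top10.npz",im=im,d=d);P=cloud("top",d);Z=P[...,2]
q=P-[.575,.033,0];a=np.radians(19.4)
gx=q[...,0]*np.cos(a)+q[...,1]*np.sin(a);gy=-q[...,0]*np.sin(a)+q[...,1]*np.cos(a)
m=(abs(gx)<.06)&(abs(gy)<.04)
for lo in range(-64,64,8):
    s=m&(gx>lo/1e3)&(gx<(lo+8)/1e3); print(lo,np.nanpercentile(Z[s],[20,50,95]).round(3) if s.any() else '')
rect(m&(Z>.052)&(Z<.07),P,"rib")
cv2.imwrite("pics/t10.png",cv2.resize(im[110:300,215:475,::-1],None,fx=3,fy=3))
E
```

```text
10.075 [ 0.5104 -0.2925  0.221 ] [1.7987e+02 1.3000e-01 1.0937e+02] 0.06494042676987821 [0.2 0.3 0. ]
-80 139 [0.0213 0.0257 0.0273]
-70 139 [0.0258 0.0286 0.0298]
-60 160 [0.0229 0.0286 0.0296]
-50 156 [0.0212 0.0284 0.0293]
-40 156 [0.021  0.0283 0.0293]
-30 155 [0.0209 0.0282 0.0296]
-20 153 [0.0208 0.0283 0.0294]
-10 153 [0.0204 0.0279 0.0291]
0 146 [0.0206 0.0283 0.0293]
10 167 [0.0277 0.0286 0.0294]
20 156 [0.0277 0.0285 0.0294]
30 172 [0.0277 0.0286 0.0295]
40 156 [0.0276 0.0285 0.0295]
50 163 [0.0276 0.0285 0.0297]
60 152 [0.0207 0.0282 0.0293]
70 152 [0.0201 0.0211 0.022 ]
80 152 [0.0204 0.0211 0.0223]
-64 [0.038 0.04  0.042]
-56 [0.038 0.039 0.042]
-48 [0.037 0.039 0.043]
-40 [0.038 0.039 0.043]
-32 [0.038 0.039 0.042]
-24 [0.038 0.04  0.043]
-16 [0.039 0.042 0.065]
-8 [0.04  0.062 0.066]
0 [0.038 0.04  0.063]
8 [0.038 0.039 0.043]
16 [0.038 0.039 0.043]
24 [0.038 0.04  0.043]
32 [0.037 0.039 0.043]
40 [0.038 0.04  0.042]
48 [0.037 0.038 0.042]
56 [0.012 0.013 0.016]
rib 100 c [569.4  32.3] size [14.  49.8] ang 16.94
```

View pics/t10.png

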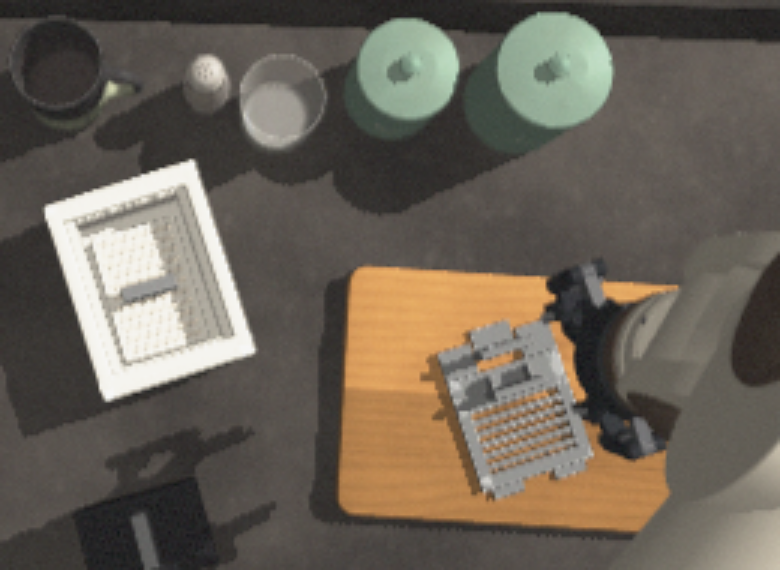

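View pics/w10.png

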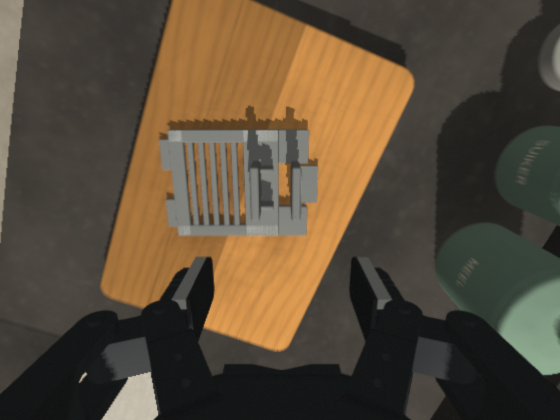

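The grille lies flat and handle up at about (471,−304), inside the limits. The filter rib is at (569,32), top at z 65. Moving above it.

servo_tool(
  steps=[
    {"x": 5,"y": 30,"z": 0,"yaw": 0},
    {"x": 13,"y": 75,"z": 0,"yaw": 0},
    {"x": 22,"y": 120,"z": 0,"yaw": 0},
    {"x": 30,"y": 165,"z": 0,"yaw": 0},
    {"x": 38,"y": 210,"z": 0,"yaw": 0},
    {"x": 46,"y": 255,"z": 0,"yaw": 0},
    {"x": 53,"y": 295,"z": -10,"yaw": 0},
    {"x": 59,"y": 325,"z": -30,"yaw": 0},
    {"x": 59,"y": 325,"z": -40,"yaw": 0},
    {"x": 59,"y": 325,"z": -40,"yaw": 0},
  ],
  grip=45,
)

```text
time: 11.42
ee_pos: [0.57, 0.0314, 0.1829]
tcp_rot: [179.8, 0.4, 109.4]
wrist_force: [0.2, -0.4, 0.3]
opening: 0.0448
```

```bash
python3 w.py w11; python3 - <<'E'
from h import *
P=np.load("w11.npz")["P"];Z=P[...,2]
q=P-[.575,.033,0];a=np.radians(19.4)
gx=q[...,0]*np.cos(a)+q[...,1]*np.sin(a);gy=-q[...,0]*np.sin(a)+q[...,1]*np.cos(a)
m=(abs(gx)<.067)&(abs(gy)<.045)
rect(m&(Z>.058)&(Z<.07),P,"rib");rect(m&(Z>.033)&(Z<.045),P,"body")
E
```

```text
11.425 [0.57   0.0314 0.1829] [179.76   0.38 109.37] 0.04482155182837382 [ 0.2 -0.4  0.3]
rib 1131 c [598.7  46.3] size [80.4 75.1] ang 19.39
body 11172 c [576.   32.8] size [132.4  85.3] ang 19.28
```

View pics/w11.png

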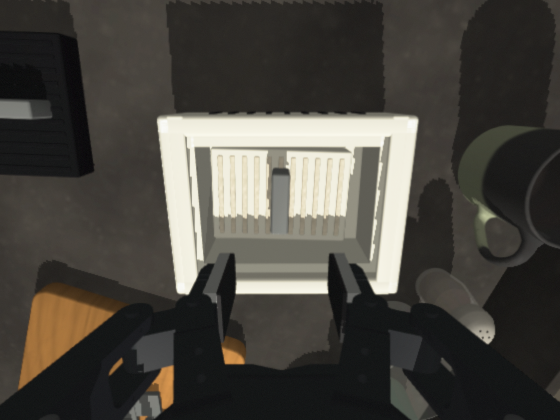

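The dark rib is at columns 271–290, rows 170–235, aligned with the jaws. Measuring it with a colour mask.

```bash
python3 - <<'E'
from h import *
f=np.load("w11.npz");P=f["P"];Z=P[...,2];im=f["im"]
m=np.zeros(Z.shape,bool);m[160:240,262:300]=1
m&=(Z>.058)&(Z<.07)
rect(m,P,"rib");print(np.nanmedian(Z[m]))
b=np.zeros(Z.shape,bool);b[145:237,205:360]=1;rect(b&(Z>.034)&(Z<.043),P,"body")
E
```

```text
rib 1097 c [568.8  31.7] size [14. 50.] ang 18.41
0.06428852664719048
body 10983 c [566.4  32.2] size [121.8  80. ] ang 19.29
```

servo_tool(
  steps=[
    {"x": -1,"y": 0,"z": -35,"yaw": -1},
    {"x": -1,"y": 0,"z": -75,"yaw": -1},
    {"x": -1,"y": 0,"z": -105,"yaw": -1},
    {"x": -1,"y": 0,"z": -115,"yaw": -1},
    {"x": -1,"y": 0,"z": -115,"yaw": -1},
  ],
)

```text
time: 12.1
ee_pos: [0.5695, 0.0304, 0.0695]
tcp_rot: [179.7, 0.4, 108.3]
wrist_force: [0.8, -0.2, 0.5]
opening: 0.0451
```

servo_tool(
  steps=[
    {"x": 0,"y": 0,"z": 0,"yaw": 0},
    {"x": 0,"y": 0,"z": 0,"yaw": 0},
    {"x": 0,"y": 0,"z": 0,"yaw": 0},
    {"x": 0,"y": 0,"z": 0,"yaw": 0},
  ],
  grip=10,
  grip_force=35,
)

```text
time: 12.6
ee_pos: [0.5704, 0.0304, 0.0712]
tcp_rot: [179.5, 0.5, 108.3]
wrist_force: [-0.8, -1.1, 6.5]
opening: 0.0131
```

Gripped, opening 13.1 mm on the 14 mm rib. Lifting.

servo_tool(
  steps=[
    {"x": 0,"y": 0,"z": 8,"yaw": 0},
    {"x": 0,"y": 0,"z": 30,"yaw": 0},
    {"x": 0,"y": 0,"z": 60,"yaw": 0},
    {"x": 0,"y": 0,"z": 95,"yaw": 0},
    {"x": 0,"y": 0,"z": 120,"yaw": 0},
    {"x": 0,"y": 0,"z": 130,"yaw": 0},
    {"x": 0,"y": 0,"z": 130,"yaw": 0},
  ],
)

```text
time: 13.48
ee_pos: [0.5706, 0.0304, 0.2014]
tcp_rot: [179.5, 0.5, 108.3]
wrist_force: [-0.5, -0.1, -1.7]
opening: 0.0129
```

```bash
python3 w.py w12
```

```text
13.475 [0.5706 0.0304 0.2014] [179.49   0.47 108.28] 0.01287210224935184 [-0.5 -0.1 -1.7]
```

View pics/w12.png

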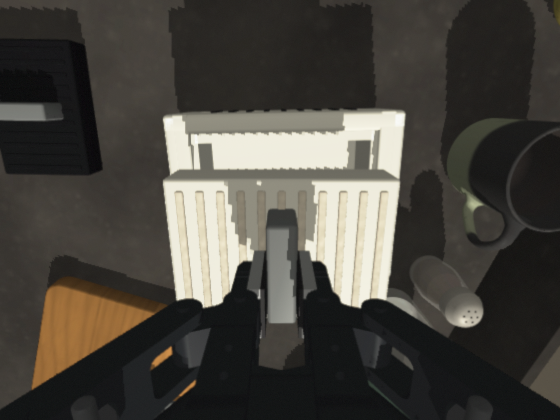

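The filter is held level and clear (−1.7 N weight). Carry it to the tray.

servo_tool(
  steps=[
    {"x": -8,"y": 25,"z": 5,"yaw": -1},
    {"x": -22,"y": 65,"z": 5,"yaw": -3},
    {"x": -36,"y": 108,"z": 5,"yaw": -6},
    {"x": -50,"y": 150,"z": 5,"yaw": -8},
    {"x": -64,"y": 192,"z": 5,"yaw": -10},
    {"x": -77,"y": 232,"z": 5,"yaw": -12},
    {"x": -88,"y": 268,"z": 0,"yaw": -14},
    {"x": -95,"y": 292,"z": -20,"yaw": -14},
    {"x": -95,"y": 292,"z": -50,"yaw": -14},
    {"x": -95,"y": 292,"z": -80,"yaw": -14},
    {"x": -95,"y": 292,"z": -95,"yaw": -14},
    {"x": -95,"y": 292,"z": -100,"yaw": -14},
  ],
)

```text
time: 15.02
ee_pos: [0.4748, 0.322, 0.0993]
tcp_rot: [179.7, 0.5, 94.3]
wrist_force: [-0.0, -0.2, -1.7]
opening: 0.0132
```

```bash
python3 w.py w13;python3 - <<'E'
from h import *
P=np.load("w13.npz")["P"];Z=P[...,2]
q=P-[.475,.322,0];a=np.radians(4.3)
gx=q[...,0]*np.cos(a)+q[...,1]*np.sin(a);gy=-q[...,0]*np.sin(a)+q[...,1]*np.cos(a)
for lo in range(-80,81,10):
    m=(gx>lo/1e3)&(gx<(lo+10)/1e3)&(gy>.03)&(gy<.04)
    print(lo,np.nanpercentile(Z[m],[10,50,90]).round(4) if m.any() else'')
E
```

```text
15.025 [0.4748 0.322  0.0993] [179.66   0.51  94.27] 0.01315329196157606 [-0.  -0.2 -1.7]
-80 [0.0038 0.0047 0.0056]
-70 [0.004  0.0048 0.0057]
-60 [0.0041 0.0681 0.0693]
-50 [0.0042 0.0683 0.0697]
-40 [0.0044 0.0684 0.0696]
-30 [0.0044 0.0684 0.0696]
-20 [0.0044 0.0683 0.0697]
-10 [0.0044 0.0683 0.0696]
0 [0.0043 0.0684 0.0697]
10 [0.0044 0.0684 0.0697]
20 [0.0044 0.0683 0.0698]
30 [0.0043 0.0684 0.0697]
40 [0.0043 0.0684 0.0698]
50 [0.0042 0.0681 0.0695]
60 [0.0038 0.0046 0.0054]
70 [0.004  0.0048 0.0056]
80 [0.004  0.0047 0.0056]
```

View pics/w13.png

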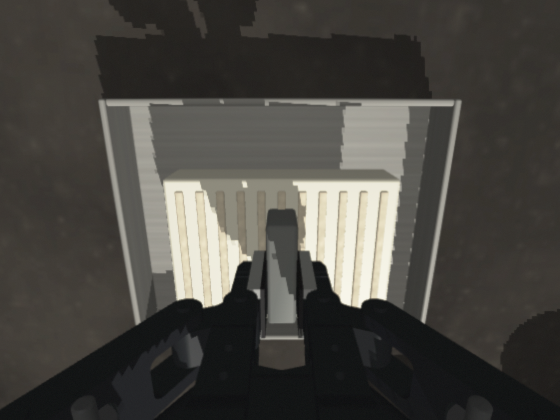

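The filter is level and centred above the tray. Its underside is at about 42 mm and the floor at 4, so 38 mm to go.

servo_tool(
  steps=[
    {"x": 0,"y": 0,"z": -12,"yaw": 0},
    {"x": 0,"y": 0,"z": -24,"yaw": 0},
    {"x": 0,"y": 0,"z": -32,"yaw": 0},
    {"x": 0,"y": 0,"z": -36,"yaw": 0},
    {"x": 0,"y": 0,"z": -38,"yaw": 0},
    {"x": 0,"y": 0,"z": -38.5,"yaw": 0},
    {"x": 0,"y": 0,"z": -38.5,"yaw": 0},
  ],
)

```text
time: 15.95
ee_pos: [0.4752, 0.3222, 0.0614]
tcp_rot: [179.6, 0.5, 94.3]
wrist_force: [-0.1, -0.4, -1.2]
opening: 0.0129
```

servo_tool(
  steps=[
    {"x": 0,"y": 0,"z": -1,"yaw": 0},
    {"x": 0,"y": 0,"z": -1.5,"yaw": 0},
    {"x": 0,"y": 0,"z": -1.5,"yaw": 0},
  ],
)

```text
time: 16.32
ee_pos: [0.4753, 0.3222, 0.0612]
tcp_rot: [179.6, 0.4, 94.3]
wrist_force: [-4.0, -2.5, 8.1]
opening: 0.0135
```

servo_tool(
  steps=[
    {"x": 0,"y": 0,"z": 0,"yaw": 0},
    {"x": 0,"y": 0,"z": 0,"yaw": 0},
    {"x": 0,"y": 0,"z": 0,"yaw": 0},
    {"x": 0,"y": 0,"z": 20,"yaw": 0},
    {"x": 0,"y": 0,"z": 60,"yaw": 0},
    {"x": 0,"y": 0,"z": 110,"yaw": 0},
    {"x": 0,"y": 0,"z": 140,"yaw": 0},
    {"x": 0,"y": 0,"z": 150,"yaw": 0},
    {"x": 0,"y": 0,"z": 150,"yaw": 0},
  ],
  grip=45,
)

```text
time: 17.45
ee_pos: [0.4754, 0.3223, 0.2107]
tcp_rot: [179.6, 0.4, 94.3]
wrist_force: [0.0, -0.5, -1.2]
opening: 0.045
```

```bash
python3 w.py w14;python3 - <<'E'
from h import *
P=np.load("w14.npz")["P"];Z=P[...,2]
m=np.zeros(Z.shape,bool);m[60:260,140:420]=1
rect(comp(m&(Z>.026)&(Z<.034),(0,0)) if 0 else m&(Z>.0265)&(Z<.0315),P,"body")
q=P-[.475,.322,0];a=np.radians(4.3)
gx=q[...,0]*np.cos(a)+q[...,1]*np.sin(a);gy=-q[...,0]*np.sin(a)+q[...,1]*np.cos(a)
s=(abs(gx)<.055)&(abs(gy)<.038)&(Z>.02)&(Z<.04); A=np.c_[gx[s],gy[s],np.ones(s.sum())]
print(np.linalg.lstsq(A,Z[s],rcond=None)[0])
r=(abs(gx)<.05)&(abs(gy)<.04)&(Z>.046)&(Z<.06);rect(r,P,"rib")
im,d=camera("top");P=cloud("top",d);Z=P[...,2];hsv=cv2.cvtColor(im,cv2.COLOR_RGB2HSV)
cv2.imwrite("pics/t14.png",im[:,:,::-1])
B=P-[.4775,-.318,0]; g=(abs(B[...,0])<.11)&(abs(B[...,1])<.16)&(hsv[...,1]<70)&(Z>.024)&(Z<.08)
rect(g,P,"grille")
E
```

```text
17.45 [0.4754 0.3223 0.2107] [179.56   0.45  94.27] 0.045003045563253435 [ 0.  -0.5 -1.2]
body 7641 c [474.5 321.7] size [194. 156.] ang 4.44
[0.0005428  0.00141836 0.03090074]
rib 855 c [475.8 324.4] size [13.5 49.4] ang 3.9
grille 1470 c [ 472.9 -305.5] size [152.7 108.3] ang 19.29
```

View pics/t14.png

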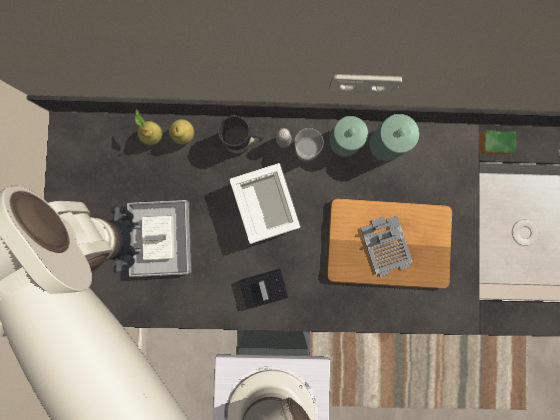

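View pics/w14.png

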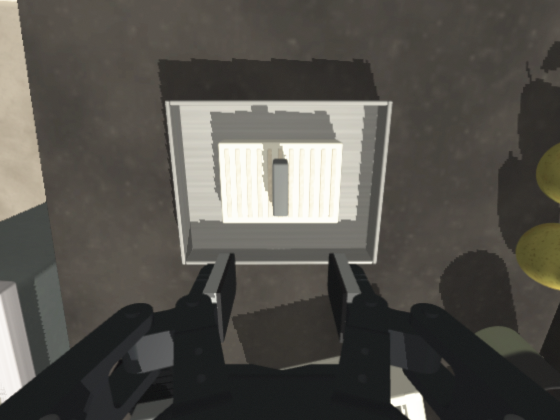

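The filter lies flat in the tray: slope under 0.1°, rib centre (476,324), and the pixel rectangle (220–342, 142–222) is well inside the walls. The grille is on the board at (473,−305). The bystanders are at the same pixels as at the start, and the arm is clear.

```bash
python3 -c "
from workcell import *
print(job_done())"
```

```text
the job is handed in; nothing more can be done
None
```

The grille lies flat and handle up on the board, and the filter lies flat and rib up in the tray. I handed the job in at about 17.5 s; no verdict was reported.

- **Grille:** I squeezed the tab fully in (opening 35.3 mm) while the grille still sat flat. I swung the tab edge up to a measured 15.0° with the hook edge under its bar, then drew the grille out. I pressed it flat on the board; the outline centre is at (473, −305) mm, about 13 mm from the board's centre.
- **Filter:** I lifted it by its rib and set it in the tray. The rib is at (476, 324) mm, within 3 mm of the tray's centre, and the tilt is under 0.1°.
- **Bystanders and arm:** In the last top view the salt shaker, mug and glass look unmoved. I checked them only by eye, not by measurement. The arm is clear of everything.

Checks that disagreed or failed:
- **Slip during the swing:** The grille slipped about 5 mm in the pads, and halfway up it was at 5.4° against 8° planned. I carried on with the measured angle.
- **Depth masks:** A few rectangle fits caught the wrong thing: the glass at the start, the first rib fit in the wrist view, and the final filter-body fit, which took in the tray rim. I used narrower masks or other measurements instead.
- **Tab travel:** I judged this from the finger opening alone, as there was no direct reading.

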